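# Mix the tall tube on the touch-start vortex mixer

### The arm

A 7-joint arm with a two-finger parallel gripper is mounted at the origin on a cart in front of the work surface, level with it; the furniture and walls round the work are solid. World frame = base frame: x ahead of the robot, y to its left, z up, the work surface at z = 0. Lengths are in m, angles in rad, forces in N, time in s.
With the tool pointing down it reaches from about 0.4 to 0.875 m from the base axis. Payload 19.3 kg.
Tool frame: the origin (TCP) lies on the mounting face of the last link; the fingertips stand 173 mm ahead of it and the grasp point (between the pads) lies 155 mm ahead of it; z points along the fingers, y is the line along which they close (so a half turn about z gives the same grasp; the last joint's range is limited). The gripper opens to 85 mm and grips with 20 to 120 N. Pads are 22 mm wide; open, the fingers measure 114 mm over their backs; the gripper's body (76 mm by 85 mm) begins 54 mm behind the grasp point. The pads swing forward as they close: fully open they stand 13 mm farther back than shut.
Start: joints at [1.257, 0.521, -0.036, 1.599, 0.021, 1.021, -0.113], TCP at [0.151, -0.607, 0.405] pointing down, gripper open.
Joint ranges: [-2.91, 2.91], [-0.3, 2.13], [-1.5, 1.42], [0.17, 2.43], [-1.26, 4.41], [0.16, 1.93], [-2.52, 2.52]. Speed limits (rad/s): [1.89, 1.89, 2.39, 2.39, 3.01, 3.01, 3.01].

### API

Orientations are given as [roll, pitch, yaw] about the fixed x, y, z axes, in that order (R = Rz(yaw) Ry(pitch) Rx(roll)).
In Python, from workcell import bot, vision gives the robot as it stands.
- The arm moves only by the shell command python3 -m creep 'ROWS' [FORCE]. ROWS is JSON, a list that holds one entry, the list of rows, each a list of 7 numbers: the opening, from -1 (shut) to 1 (fully open), then the shift along the tool's x, y, z in cm, then the turn, a rotation vector about the tool's x, y, z in rad. In form: [[[grip, tx, ty, tz, rx, ry, rz], ...]]. A call has 1 to 12 rows; each row shifts and turns the commanded pose from where the row before left it, along the tool's axes as they then stand; what a row does not reach is not made up. A row lasts 1/8 s, in which the tool goes at most 62.5 mm and 10.7 degrees, less where a joint would pass 70% of its speed; a pose out of reach is approached as far as the arm can. A call with a gripper value outside its range is refused whole. The fingers move at their own pace and stop on an object; FORCE is the grip in N (left out, the last holds). Time passes only in rows, so rows that do not move let the fingers close. It gives the time, the measured TCP pose, the force, the opening and the grip force at its end, in the units of the state.
- bot.observe(): the state, without advancing time (a new reading comes with each control period).
- vision.grab_frame(name): name is "scene" or "top" or "wrist"; returns a dict with "image" (480x640x3 uint8, blue, green, red), "depth" (480x640 float32, m along the optical axis (not along the pixel's ray), 0 where there is no reading), "fovy" (degrees; the focal length in pixels is half the picture's height over the tangent of half this angle, whatever the lens; pixels are square), "cx", "cy" (the principal point, pixels), "k1" (the pictures are not rectified: a ray, as slopes to the right and down, at radius r is drawn at 1 + k1 r^2 times it, then the intrinsics apply), "cam_to_world" (4x4, takes a point from camera to world coordinates); the wrist camera has in their place "tool_from_camera" (4x4, takes a point from camera to tool coordinates, whose origin is the TCP and whose axes are the flange's). Camera axes: x right, y down, z forward; pixel columns grow to the right and rows downward; lengths in m; the calibration is good to about 2 mm. A picture is of the moment at which its call begins: read the wrist's pose just before it.
- bot.job_done(): hands the job in; it is judged then, once.
The state is a dict: "clock": time; "qpos": joint angles; "qd": joint speeds; "joint_efforts": joint torques, N m; "position": TCP position; "tool_rot": TCP orientation; "force": force on the tool from outside, world axes, zero at the start; "moment": the same for the moment, N m; "grip_width": finger opening in m; "finger_force": force on a finger pad.
Only numpy, scipy, OpenCV 4.12 (cv2) and the standard library are available. Lean on these libraries where they do the work, as an engineer would, in place of code of your own. Each camera call takes 0.05 s, during which the arm holds its last target. There are 200 camera calls.

### The job

Draw the tall capped tube straight up out of the rack, leaving the two short vials standing in it, and carry it upright to the vortex mixer. Set its foot in the rubber cup and press the tube down so that the spring-loaded cup sinks about half of its 8 mm travel, neither just resting nor pushed to the stop. Keep it pressed like that for about three seconds and finish while still gripping the tube and pressing it: do not let go or lift it.

Things in the scene. Friction and masses are not known exactly. Their poses are not given: they have to be found in the camera images.
- tube: tall round 50 ml sample tube with a screw cap, 113 mm high, about 45 g: body 28.6 mm in diameter from 0 to 98 mm, cap 34 mm in diameter from 98 to 113 mm; its foot is flat. Origin at the centre of the underside, z up through the cap. It starts upright in one of the rack's holes and can be gripped from above by the cap
- rack: loose aluminium tube rack, 96 x 140 x 52 mm, about 0.5 kg, with 2 x 3 round holes of 31 mm (at x = -22, 22 and y = -44, 0, 44 mm). Origin at the centre of the underside, z up. Things stand on its floor, 6 mm up, and reach through the 3 mm top plate, whose upper face is at 52 mm; a foot above that is clear. Three holes hold the tall tube and two vials
- vial_a: short glass vial, 25 mm in diameter, 54 mm high, standing in a hole of the rack and showing only about 8 mm above its upper plate. Origin at the centre of the underside, z up
- vial_b: second short glass vial, as vial_a
- mixer: vortex mixer, a heavy light-coloured housing fixed to the bench by its feet, 150 mm deep, 120 mm wide, 88 mm high, with a sloping control face (knob and rocker) at its front, -x. Origin at the centre of its underside, z up; the cup's axis stands 18 mm behind the origin, along +x of the mixer
- cup_seat (a point): centre of the flat floor inside the mixer's round black rubber cup, z up, about 112 mm above the bench when the cup is up; it moves down with the cup. The cup's wall rises 13 mm above this floor and flares: 34 mm inside at the floor, about 42 mm at the mouth, 52 mm outside
- mixer_cup (a joint): how far the cup is pushed down on its spring, in m: 0 is up, 0.008 is the lower stop. The spring pushes back with about 2.8 N at the start of the travel, 6.4 N half-way and 10 N at the stop (0.9 N per mm), so a tube's weight alone does not move it; the cup springs up when the push ends
There are look-alikes about, which are no part of the job. What is shaped like the vial_b but green is not meant.

How it is judged:
On the way, in this order (a step that is already met when the one before it is completed fails the run):
1. the tube is drawn up clear of the rack, held by the fingers and upright, the rack still standing on the bench (z of tube in the frame of rack above 0.054 m and contact force between the fingers and tube above 1 N and angle between tube's own z axis and vertical below 0.3 rad and height (world z) of rack below 0.006 m), for 0.1 s.
2. the tube stands in the cup and has pressed it 2 to 6 mm down for 2.5 seconds without a break (value of joint mixer_cup between 0.002 and 0.006 m and horizontal distance between tube and cup_seat below 0.005 m and z of tube in the frame of cup_seat below 0.004 m and contact force between tube and mixer above 2.5 N and contact force between the fingers and tube above 1 N), for 2.5 s.
At the end, for the whole second after the job is handed in: Fingers still grip the tube by its upper end; it stands in the cup (5 mm off axis, 4 mm off floor, 0.15 rad at most) and presses it 2 to 6 mm down with over 2.5 N; the robot does not touch the mixer; both vials stand in the rack (9 mm, 0.3 rad), the rack level on the bench (all of step 2 and angle between tube's own z axis and vertical below 0.15 rad and z of the grasp point in the frame of tube below 0.125 m and contact force between each of the arm, the fingers and mixer below 0.5 N and z of each of vial_a, vial_b in the frame of rack below 0.015 m and angle between each of vial_a, vial_b's own z axis and vertical below 0.3 rad and angle between rack's own z axis and vertical below 0.1 rad and height (world z) of rack below 0.006 m); the arm keeps its last pose, push and grip.
It fails at once if the tube is tipped more than 0.7 rad (about 40 degrees) from upright (angle between tube's own z axis and vertical above 0.7 rad).
It fails at once if a vial leaves its place in the rack (lifted by more than 24 mm) (z of any of vial_a, vial_b in the frame of rack above 0.03 m).
It fails at once if the rack is dragged more than 30 mm from its place or tipped more than 0.35 rad (distance of rack from where it was at the start of the episode above 0.03 m or angle between rack's own z axis and vertical above 0.35 rad).
It fails at once if the mixer's head is rammed with more than 25 N (contact force between anything else and mixer above 25 N).
It also fails if it takes over 45 s, if anything falls off the work surface, if the arm or the gripper's body presses on something with over 40 N, if the wrist force passes 120 N, or if a joint passes its speed limit or range.

## Working session

There is one attempt and no reset: what is moved stays moved. The work goes in short steps, Python scripts to look and compute and a shell command to move; the robot and the scene stay as the last step left them, time stands still between calls to the robot, and variables do not carry over. Pictures are saved under pics/ and viewed, at most 10 in all, crops included, and the job is handed in when it is done.

```bash
mkdir -p pics; cat > h.py <<'E'
import numpy as np, cv2
from workcell import bot, vision
from scipy.spatial.transform import Rotation as R
def pose():
    s=bot.observe(); T=np.eye(4); T[:3,:3]=R.from_euler('xyz',s['tool_rot']).as_matrix(); T[:3,3]=s['position']; return T
def grab(n):
    T=pose(); f=vision.grab_frame(n)
    f['T']=np.array(f['cam_to_world']) if 'cam_to_world' in f else T@np.array(f['tool_from_camera'])
    fl=240/np.tan(np.radians(f['fovy'])/2); f['f']=fl
    f['K']=np.array([[fl,0,f['cx']],[0,fl,f['cy']],[0,0,1]]); return f
def ray(f,uv):
    xy=(np.array(uv,float).reshape(-1,2)-[f['cx'],f['cy']])/f['f']
    u=xy.copy()
    for _ in range(20): u=xy/(1+f['k1']*(u**2).sum(1,keepdims=True))
    return np.c_[u,np.ones(len(u))]
def onplane(f,uv,z):
    d=ray(f,uv)@f['T'][:3,:3].T; o=f['T'][:3,3]
    return o+d*((z-o[2])/d[:,2:])
def cloud(f):
    v,u=np.mgrid[:480,:640]; d=ray(f,np.c_[u.ravel(),v.ravel()])*f['depth'].reshape(-1,1)
    return (d@f['T'][:3,:3].T+f['T'][:3,3]).reshape(480,640,3)
E
python3 - <<'E'
from h import *
print(bot.observe())
for n in ("scene","top","wrist"):
    f=grab(n); cv2.imwrite(f'pics/{n}0.png',f['image']); print(n,f['fovy'],f['cx'],f['cy'],f['k1'],f['T'].round(3).tolist(),(f['depth']>0).mean())
E
```

```text
{'clock': 0.0, 'qpos': array([ 1.25678434,  0.52203943, -0.03633079,  1.59999803,  0.02120952,
        1.02108874, -0.11281814]), 'qd': array([-2.08447656e-04,  3.48377578e-04,  2.44243827e-05, -1.31440613e-04,
       -1.62819625e-03,  5.55909530e-04,  6.98168004e-04]), 'joint_efforts': array([ 6.66721626e-04, -9.27102256e+01,  1.98153824e+00, -3.69922435e+01,
        1.81573274e-02,  8.30375677e-03, -4.75004313e-06]), 'position': array([ 0.15082323, -0.60638963,  0.40411331]), 'tool_rot': array([-3.14044778e+00,  8.79043952e-05,  2.43791659e-01]), 'force': array([-0.28023603,  0.05603647,  0.58144471]), 'moment': array([-0.05280897, -0.05082728, -0.00717663]), 'finger_force': 0.0, 'grip_width': 0.08537338543503113}
scene 48.623034370727275 325.72218599278074 243.7485635432402 0.026888074729423957 [[0.855, -0.266, 0.444, 0.198], [-0.518, -0.436, 0.736, -0.735], [-0.002, -0.86, -0.511, 0.523], [0.0, 0.0, 0.0, 1.0]] 0.9095182291666667
top 44.49782931315001 312.46179167810413 234.99979696682468 -0.13320941544917478 [[-0.017, -0.991, 0.132, 0.404], [-1.0, 0.015, -0.018, -0.098], [0.016, -0.132, -0.991, 1.08], [0.0, 0.0, 0.0, 1.0]] 0.9959700520833333
wrist 62.80751479903637 317.69733412725014 243.31855576433708 -0.05466886450808664 [[0.242, -0.933, -0.266, 0.218], [-0.97, -0.233, -0.064, -0.589], [-0.002, 0.274, -0.962, 0.373], [0.0, 0.0, 0.0, 1.0]] 0.9959537760416667
```

View pics/scene0.png

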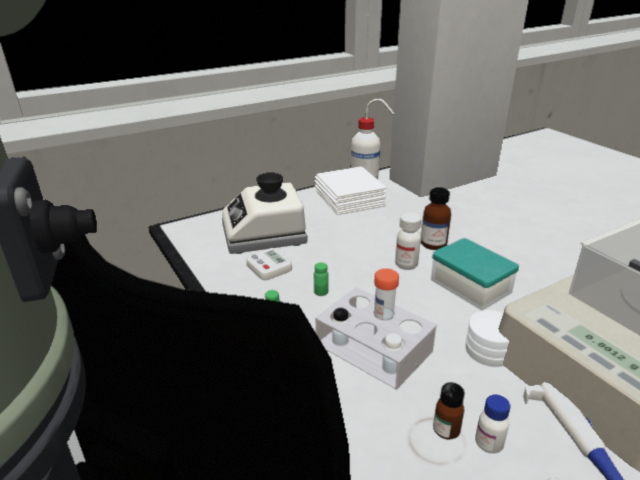

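View pics/top0.png

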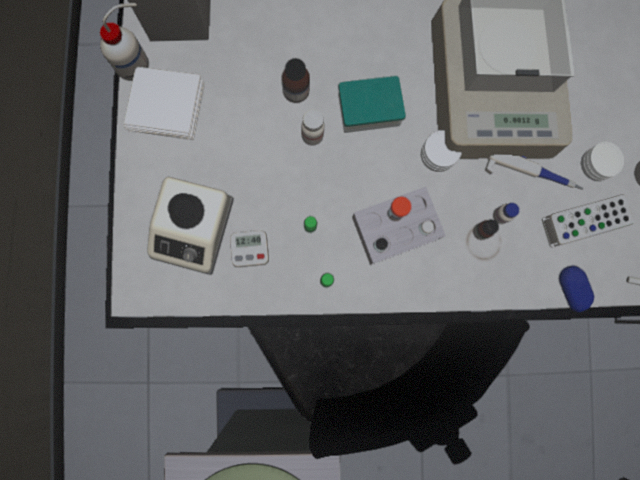

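The scene view shows the red-capped tube at (386,290) in the rack, with black (341,315) and white (393,341) vial caps beside it and the mixer cup at (270,185). The top view shows the tube cap at (401,206), vials at (381,243) and (428,227), and the cup at (187,210).

```bash
python3 - <<'E'
from h import *
F={n:grab(n) for n in("top","scene")}
def blob(f,m,near):
    m=cv2.morphologyEx(m.astype(np.uint8),cv2.MORPH_OPEN,np.ones((3,3)))
    n,l,s,c=cv2.connectedComponentsWithStats(m)
    i=1+np.argmin(np.linalg.norm(c[1:]-near,axis=1)); return l==i,c[i],s[i]
def tri(a,b):
    A=[];y=[]
    for f,uv in((F['top'],a),(F['scene'],b)):
        d=(ray(f,[uv])@f['T'][:3,:3].T)[0]; d/=np.linalg.norm(d); P=np.eye(3)-np.outer(d,d); A.append(P); y.append(P@f['T'][:3,3])
    A=np.vstack(A);y=np.hstack(y); x,r,_,_=np.linalg.lstsq(A,y,rcond=None); return x,np.sqrt(r)
for nm,near,rg in(("cap",{'top':(401,206),'scene':(386,281)},0),("cup",{'top':(187,210),'scene':(270,185)},1)):
    cs=[]
    for n,f in F.items():
        h=cv2.cvtColor(f['image'],cv2.COLOR_BGR2HSV).astype(int); H,S,V=h[...,0],h[...,1],h[...,2]
        m=((H<12)|(H>172))&(S>120)&(V>100) if rg==0 else (V<60)
        b,c,s=blob(f,m,near[n]); P=cloud(f)[b]; zz=P[:,2]; print(nm,n,c.round(1),s,'z pct',np.percentile(zz,[2,20,50,80,95,99]).round(4)); cs.append(c)
        t=P[(zz>np.percentile(zz,95)-.006)&(zz<np.percentile(zz,95)+.006)]
        print('  toppts',len(t),'mid',((t.max(0)+t.min(0))/2).round(4),'mean',t.mean(0).round(4),'ext',np.ptp(t,axis=0).round(4))
        # contour rays on plane
        for z in ((.119,),(.112,.125))[rg]:
            cn=max(cv2.findContours(b.astype(np.uint8),0,1)[0],key=len)[:,0]
            p=onplane(f,cn,z); (x,y),r=cv2.minEnclosingCircle(p[:,:2].astype(np.float32)); e=cv2.fitEllipse(p[:,:2].astype(np.float32)); print('  plane',z,round(x,4),round(y,4),round(r,4),'ell',np.round(e[0],4),np.round(e[1],4))
    print('tri',tri(*cs))
# rack top
f=F['top'];P=cloud(f); roi=np.zeros((480,640),bool); roi[170:280,340:460]=1
m=roi&(abs(P[...,2]-.052)<.006); r=cv2.minAreaRect(P[m][:,:2].astype(np.float32)); print('rack',r,np.median(P[m][:,2]))
for n,f in F.items():
    u,v=((187,210),(270,185))[n=='scene']; s=4
    cv2.imwrite(f'pics/c_{n}.png',cv2.resize(f['image'][v-50:v+50,u-65:u+65],None,fx=s,fy=s))
E
python3 -c "
import cv2,numpy as np
cv2.imwrite('pics/cup.png',np.vstack([cv2.resize(cv2.imread(f'pics/c_{n}.png'),(390,300)) for n in('top','scene')]))"; cp pics/cup.png pics/ 2>/dev/null; ls pics
```

```text
cap top [400.8 206.3] [392 197  19  20 305] z pct [0.1143 0.1172 0.1186 0.1202 0.1218 0.1227]
  toppts 288 mid [ 0.5786 -0.2654  0.1195] mean [ 0.579  -0.2651  0.1189] ext [0.0328 0.0312 0.0072]
  plane 0.119 0.5785 -0.2649 0.0171 ell [ 0.5788 -0.2648] [0.0306 0.0334]
cap scene [386.2 279.1] [375 269  24  21 425] z pct [0.1044 0.11   0.1171 0.1181 0.119  0.1197]
  toppts 300 mid [ 0.5758 -0.2667  0.1164] mean [ 0.5753 -0.2685  0.1172] ext [0.0307 0.0324 0.0068]
  plane 0.119 0.5702 -0.2749 0.0248 ell [ 0.5702 -0.2751] [0.0318 0.0494]
tri (array([ 0.57932053, -0.26570065,  0.10998573]), array([0.00170299]))
cup top [185.5 210.3] [169 194  34  34 912] z pct [0.0908 0.0966 0.1123 0.1222 0.1255 0.1274]
  toppts 231 mid [0.5802 0.0984 0.1248] mean [0.5805 0.0978 0.1238] ext [0.0473 0.0477 0.0105]
  plane 0.112 0.579 0.0966 0.0305 ell [0.5786 0.0964] [0.0537 0.0594]
  plane 0.125 0.5767 0.0939 0.0301 ell [0.5762 0.0938] [0.053  0.0586]
cup scene [269.8 187. ] [256 173  29  28 650] z pct [0.0902 0.0953 0.1113 0.1204 0.1238 0.1251]
  toppts 183 mid [0.5789 0.0997 0.1218] mean [0.5784 0.0966 0.1216] ext [0.0485 0.0519 0.008 ]
  plane 0.112 0.5766 0.088 0.0616 ell [0.5742 0.0874] [0.0519 0.1321]
  plane 0.125 0.5646 0.0619 0.0596 ell [0.5623 0.0614] [0.0503 0.1279]
tri (array([0.57939653, 0.09788801, 0.10516328]), array([0.0004667]))
rack ((0.5593946576118469, -0.27270275354385376), (0.09552615880966187, 0.1407376378774643), 19.904926300048828) 0.05186188628969868
c_scene.png
c_top.png
cup.png
scene0.png
top0.png
wrist0.png
```

View pics/cup.png

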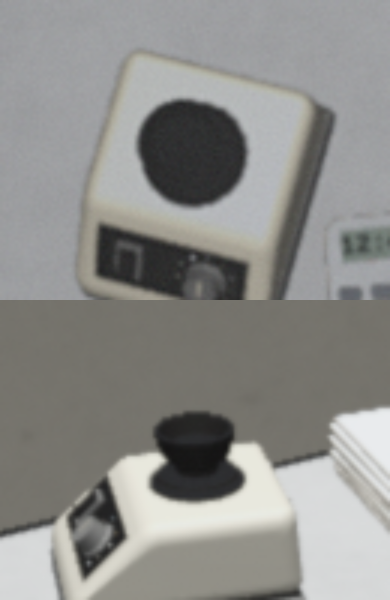

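The crop shows the cup as a black disc in the top view and as a flared cup over a wider black skirt in the scene view, so the rim is the right thing to measure, about (0.580, 0.098). I'll move above the tube now.

```bash
python3 -m creep '[[[1,5,-2.3,0,0,0,0],[1,5,-2.3,0,0,0,0],[1,5,-2.3,0,0,0,0],[1,5,-2.3,0,0,0,0],[1,5,-2.3,0,0,0,0],[1,5,-2.3,0,0,0,0],[1,5,-2.3,0,0,0,0],[1,5,-2.3,0,0,0,0],[1,5,-2.3,0,0,0,0],[1,4.8,-2,0,0,0,0],[1,0,0,0,0,0,0],[1,0,0,0,0,0,0]]]' 30
cat > w.py <<'E'
from h import *
f=grab('wrist'); cv2.imwrite('pics/w1.png',f['image']); s=bot.observe(); print(s['clock'],s['position'],s['tool_rot'],s['force'],s['qpos'])
h=cv2.cvtColor(f['image'],cv2.COLOR_BGR2HSV).astype(int); m=((h[...,0]<12)|(h[...,0]>172))&(h[...,1]>120)&(h[...,2]>60)
n,l,st,c=cv2.connectedComponentsWithStats(m.astype(np.uint8)); i=1+np.argmax(st[1:,4]); b=l==i
P=cloud(f)[b]; print(st[i]); zt=np.percentile(P[:,2],90); t=P[abs(P[:,2]-zt)<.005]; print('ztop',zt,'mid',((t.max(0)+t.min(0))/2),'mean',t.mean(0),np.ptp(t,axis=0))
p=pose(); d=p[:3,:3].T@((t.max(0)+t.min(0))/2-p[:3,3]); print('cap in tool',d)
E
python3 w.py
```

```text
clock: 1.75
position: [0.579, -0.2663, 0.4044]
tool_rot: [3.142, 0.001, 0.244]
force: [-1.7, -0.6, 0.2]
grip_width: 0.0855
finger_force: 0.0
1.8 [ 0.5786745  -0.26687838  0.40459696] [3.14134972e+00 7.05154916e-04 2.42616457e-01] [-0.58786681 -1.04120681 -0.55490591] [ 0.42937967  0.54362169 -0.13626944  1.56074221  0.08208005  1.04328309
 -1.05703875]
[ 292  209   49   52 1993]
ztop 0.11980557302621472 mid [ 0.57965599 -0.26460278  0.118114  ] mean [ 0.5803375  -0.26424687  0.11883685] [0.03343046 0.03319389 0.00643503]
cap in tool [ 0.00170146 -0.00204275  0.28648134]
```

View pics/w1.png

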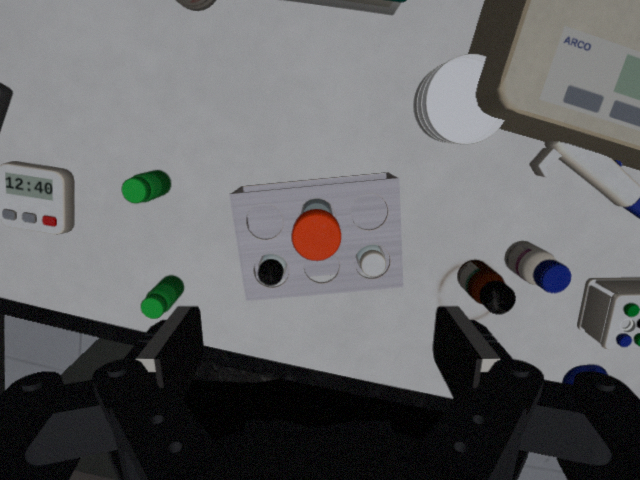

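The wrist view shows the rack with the red cap at (317,235), and the vials (270,271) and (373,262) well below the path of the fingers. Next I'll descend and grip.

```bash
python3 -m creep '[[[1,0.1,-0.2,3,0,0,0],[1,0,0,3,0,0,0],[1,0,0,3,0,0,0],[1,0,0,2.5,0,0,0],[1,0,0,1.5,0,0,0],[1,0,0,1.1,0,0,0],[1,0,0,0,0,0,0],[-1,0,0,0,0,0,0],[-1,0,0,0,0,0,0],[-1,0,0,0,0,0,0],[-1,0,0,0,0,0,0],[-1,0,0,0,0,0,0]]]' 30;  python3 -m creep '[[[-1,0,0,0,0,0,0],[-1,0,0,0,0,0,0],[-1,0,0,0,0,0,0],[-1,0,0,0,0,0,0]]]' 40
```

```text
clock: 3.3
position: [0.58, -0.2639, 0.2642]
tool_rot: [3.141, -0.001, 0.244]
force: [-0.1, 0.1, 6.4]
grip_width: 0.0334
finger_force: 29.6
clock: 3.8
position: [0.5801, -0.2639, 0.2642]
tool_rot: [3.141, -0.001, 0.244]
force: [-0.3, 0.4, 6.4]
grip_width: 0.0327
finger_force: 39.0
```

```bash
python3 -m creep '[[[-1,0,0,-0.7,0,0,0],[-1,0,0,-1,0,0,0],[-1,0,0,-1.3,0,0,0],[-1,0,0,-1.5,0,0,0],[-1,0,0,-1.5,0,0,0],[-1,0,0,-1.5,0,0,0],[-1,0,0,-2,0,0,0],[-1,0,0,-2.5,0,0,0],[-1,0,0,-2,0,0,0],[-1,0,0,-2,0,0,0],[-1,0,0,0,0,0,0],[-1,0,0,0,0,0,0]]]' 40
python3 - <<'E'
from h import *
f=grab('scene'); cv2.imwrite('pics/s2.png',f['image'])
E
```

```text
clock: 5.3
position: [0.5796, -0.2638, 0.4233]
tool_rot: [-3.141, 0.001, 0.244]
force: [-1.1, 0.1, -0.4]
grip_width: 0.0328
finger_force: 39.7
```

View pics/s2.png

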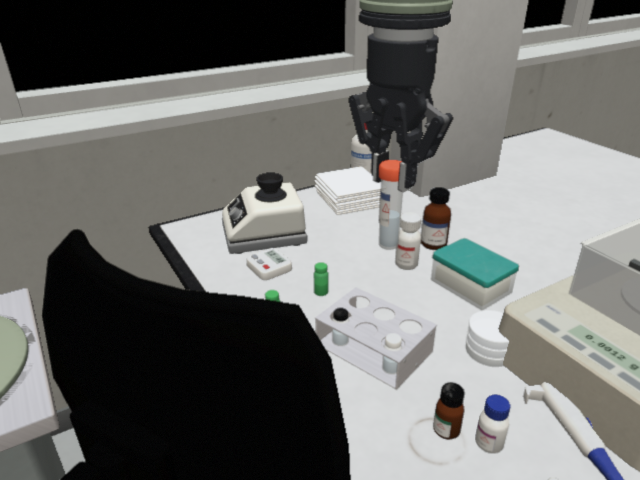

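The tube hangs upright in the gripper with its foot at about (390,245), and both vials are still in the rack. I'll carry it towards the cup and stop short so the wrist camera can measure the cup.

```bash
python3 -m creep '[[[-1,0.5,-2,0,0,0,0],[-1,1,-4,0,0,0,0],[-1,1,-4,0,0,0,0],[-1,1,-4,0,0,0,0],[-1,1,-4,0,0,0,0],[-1,1,-4,0,0,0,0],[-1,1,-3.5,0,0,0,0],[-1,0.4,-2,0,0,0,0],[-1,0,0,0,0,0,0],[-1,0,0,0,0,0,0],[-1,0,0,0,0,0,0]]]' 40
cat > c.py <<'E'
from h import *
import sys
p=pose(); f=grab('wrist'); cv2.imwrite('pics/%s.png'%sys.argv[1],f['image']); s=bot.observe(); print(s['position'],s['tool_rot'],s['force'])
P=cloud(f); V=f['image'].max(2); near=np.linalg.norm(P[...,:2]-[.58,.098],axis=2)<.045
m=near&(V<70)&(P[...,2]>.118)&(P[...,2]<.135)
q=P[m]; print('rim',m.sum(),np.percentile(q[:,2],[50,90,97]),((q.max(0)+q.min(0))/2),np.ptp(q,axis=0))
A=np.c_[2*q[:,:2],np.ones(len(q))]; 
x,y,_=np.linalg.lstsq(A,(q[:,:2]**2).sum(1),rcond=None)[0]; print('circle fit',x,y)
b=(near&(V<70)).astype(np.uint8); cn=max(cv2.findContours(b,0,1)[0],key=len)
print('px',cv2.boundingRect(cn))
h=cv2.cvtColor(f['image'],cv2.COLOR_BGR2HSV).astype(int); r=((h[...,0]<12)|(h[...,0]>172))&(h[...,1]>120)&(h[...,2]>60)
# held tube by depth in tool frame
Q=(P-p[:3,3])@p[:3,:3]; t=(Q[...,2]>.18)&(Q[...,2]<.262)&(np.hypot(Q[...,0],Q[...,1])<.04)
for lo in(.175,.19,.205,.22,.235,.25):
    u=Q[t&(Q[...,2]>lo)&(Q[...,2]<lo+.015)]
    if len(u)>20: print(lo,len(u),'y mid',(u[:,1].max()+u[:,1].min())/2,'xmax',np.percentile(u[:,0],95),np.ptp(u[:,1]))
E
python3 c.py w2
```

```text
clock: 6.72
position: [0.5804, 0.0185, 0.4236]
tool_rot: [3.141, 0.0, 0.242]
force: [-1.1, -0.3, -1.1]
grip_width: 0.0328
finger_force: 39.7
[0.58043439 0.01865167 0.42363393] [3.14136909e+00 1.84745743e-04 2.42246009e-01] [ 0.23029607 -0.24246345  0.19452238]
rim 1651 [0.12445537 0.12561118 0.1260151 ] [0.58146609 0.10059514 0.12256778] [0.04952132 0.04988409 0.00909318]
circle fit 0.5816149234879145 0.10019010839015319
px (0, 347, 204, 133)
0.175 454 y mid -0.00029313928311711004 xmax 0.013038795221871966 0.02647182451585691
0.19 556 y mid -0.000232841366017574 xmax 0.012880586392381616 0.026101700592230985
0.205 421 y mid -0.00025240911963047685 xmax 0.012721794358029476 0.0259703004805261
0.22 339 y mid -2.6210842788756787e-05 xmax 0.012533589274837269 0.025426598653633954
0.235 266 y mid 0.00017130407556165475 xmax 0.012282781837527002 0.02490365898662473
0.25 89 y mid -0.00010495850366280205 xmax 0.01194564275436522 0.024234523490862935
```

View pics/w2.png

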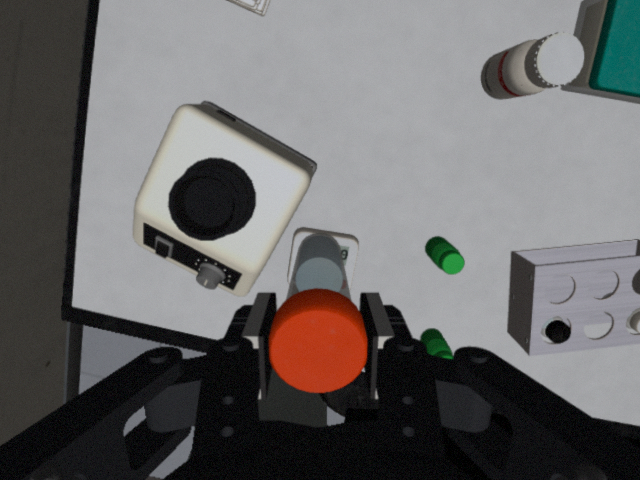

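The wrist view shows the cup at (212,198), unobstructed, and the tube hanging straight behind the red cap at (318,340). I'll move over the cup.

```bash
python3 -m creep '[[[-1,0.5,-1.8,0,0,0,0],[-1,0.6,-2.5,0,0,0,0],[-1,0.5,-2.2,0,0,0,0],[-1,0.4,-1.3,0,0,0,0],[-1,0,0,0,0,0,0],[-1,0,0,0,0,0,0],[-1,0,0,0,0,0,0]]]' 40
python3 c.py w3
python3 - <<'E'
from h import *
f=grab('scene'); a=f['image'][130:230,205:335]; w=cv2.imread('pics/w3.png')[140:440,140:500]
cv2.imwrite('pics/m3.png',np.hstack([cv2.resize(a,(390,300)),w]))
E
```

```text
clock: 7.65
position: [0.5811, 0.0993, 0.4237]
tool_rot: [3.141, 0.0, 0.243]
force: [0.1, -0.5, -0.7]
grip_width: 0.0329
finger_force: 39.8
[0.58108863 0.09944412 0.4237436 ] [ 3.14140156e+00 -6.40732156e-05  2.42697136e-01] [0.64403588 0.64468718 0.1086203 ]
rim 1113 [0.1245473  0.12563228 0.12607542] [0.58241406 0.10120401 0.12263216] [0.04705556 0.04983068 0.00924693]
circle fit 0.5816424769832886 0.10099628614033482
px (132, 293, 406, 187)
0.175 458 y mid -0.00030718611640003727 xmax 0.01307559338672096 0.02650839096001844
0.19 548 y mid -0.0002339817426700551 xmax 0.012924956022272466 0.026184080648162536
0.205 428 y mid -0.00016136186330852412 xmax 0.012693677018011405 0.02601100727970324
0.22 341 y mid -9.41489366751069e-05 xmax 0.012487858836953386 0.025436462101950767
0.235 263 y mid 6.691009409149924e-05 xmax 0.012324006857876183 0.025123224674042773
0.25 94 y mid 0.0001533925066571542 xmax 0.011939805947590733 0.024675771788485654
```

View pics/m3.png

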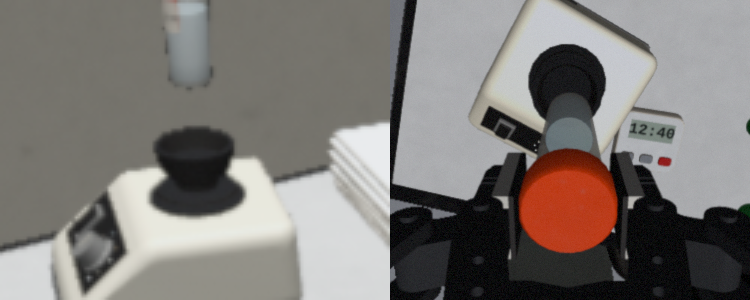

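The tube's foot hangs centred over the cup mouth in the scene crop (190,85 over 192,140), and the wrist crop agrees. I'll descend to just above the floor.

```bash
python3 -m creep '[[[-1,0.1,-0.1,0.7,0,0,0],[-1,0,0,1,0,0,0],[-1,0,0,1,0,0,0],[-1,0,0,0.8,0,0,0],[-1,0,0,0.6,0,0,0],[-1,0,0,0.4,0,0,0],[-1,0,0,0.3,0,0,0],[-1,0,0,0,0,0,0],[-1,0,0,0,0,0,0],[-1,0,0,0,0,0,0]]]' 40
python3 -c "
from h import *
for _ in range(6):
    vision.grab_frame('top'); s=bot.observe(); print(s['position'].round(4),s['force'].round(2))"
```

```text
clock: 9.0
position: [0.5818, 0.1014, 0.3759]
tool_rot: [3.142, -0.0, 0.244]
force: [0.5, -0.3, -1.8]
grip_width: 0.0328
finger_force: 39.8
[0.5817 0.1014 0.3758] [ 0.03 -0.1   0.09]
[0.5817 0.1014 0.3758] [ 0.34  0.23 -0.38]
[0.5817 0.1014 0.3758] [ 0.85  0.06 -0.06]
[0.5817 0.1014 0.3758] [ 0.76 -1.55 -0.04]
[0.5817 0.1014 0.3757] [ 0.32 -0.42 -0.19]
[0.5817 0.1014 0.3757] [-0.1  -0.13  0.05]
```

```bash
cat > r.py <<'E'
from h import *
a=[];
for _ in range(8):
    vision.grab_frame('top'); s=bot.observe(); a.append(np.r_[s['position'],s['force'],s['grip_width']])
print('avg',np.mean(a,0).round(4))
E
python3 -m creep '[[[-1,0,0,0.1,0,0,0],[-1,0,0,0.1,0,0,0],[-1,0,0,0.1,0,0,0],[-1,0,0,0,0,0,0],[-1,0,0,0,0,0,0]]]' 40; python3 r.py
python3 -m creep '[[[-1,0,0,0.1,0,0,0],[-1,0,0,0.1,0,0,0],[-1,0,0,0,0,0,0],[-1,0,0,0,0,0,0]]]' 40; python3 r.py
```

```text
clock: 9.93
position: [0.5817, 0.1014, 0.3727]
tool_rot: [-3.142, -0.0, 0.244]
force: [0.2, -0.0, -1.2]
grip_width: 0.0329
finger_force: 39.8
avg [ 0.5817  0.1014  0.3727  0.0358  0.0598 -0.3573  0.0329]
clock: 10.82
position: [0.5817, 0.1014, 0.3707]
tool_rot: [-3.142, -0.0, 0.244]
force: [0.2, -0.1, -0.5]
grip_width: 0.0326
finger_force: 39.8
avg [ 0.5817  0.1014  0.3707  0.0878  0.1432 -0.4827  0.0327]
```

```bash

python3 -m creep '[[[-1,0,0,0.1,0,0,0],[-1,0,0,0,0,0,0]]]' 40; python3 r.py
python3 -m creep '[[[-1,0,0,0.1,0,0,0],[-1,0,0,0,0,0,0]]]' 40; python3 r.py
```

```text
clock: 11.48
position: [0.5818, 0.1014, 0.3698]
tool_rot: [-3.142, -0.0, 0.244]
force: [0.2, -0.2, 2.7]
grip_width: 0.0329
finger_force: 39.8
avg [ 0.5818  0.1014  0.3698  0.0593 -0.0325  2.6153  0.0327]
clock: 12.12
position: [0.5817, 0.1014, 0.3687]
tool_rot: [-3.142, -0.0, 0.244]
force: [0.7, -0.3, 3.4]
grip_width: 0.0326
finger_force: 39.9
avg [ 0.5817  0.1014  0.3687  0.2884 -0.0834  3.811   0.0327]
```

```bash

python3 -m creep '[[[-1,0,0,0.1,0,0,0],[-1,0,0,0.1,0,0,0],[-1,0,0,0.05,0,0,0],[-1,0,0,0,0,0,0]]]' 40; python3 r.py
python3 -m creep '[[[-1,0,0,0,0,0,0],[-1,0,0,0,0,0,0],[-1,0,0,0,0,0,0],[-1,0,0,0,0,0,0],[-1,0,0,0,0,0,0],[-1,0,0,0,0,0,0],[-1,0,0,0,0,0,0],[-1,0,0,0,0,0,0],[-1,0,0,0,0,0,0],[-1,0,0,0,0,0,0],[-1,0,0,0,0,0,0],[-1,0,0,0,0,0,0]]]' 40; python3 r.py
python3 - <<'E'
from h import *
f=grab('scene'); a=cv2.resize(f['image'][130:230,205:335],(390,300)); b=cv2.resize(f['image'][280:380,300:430],(390,300))
cv2.imwrite('pics/m4.png',np.hstack([a,b]))
E
```

```text
clock: 13.02
position: [0.5818, 0.1014, 0.3662]
tool_rot: [-3.142, -0.0, 0.244]
force: [-0.1, -1.0, 5.9]
grip_width: 0.0329
finger_force: 40.1
avg [ 0.5818  0.1014  0.3663  0.061  -0.0742  5.6674  0.0326]
clock: 14.92
position: [0.5818, 0.1014, 0.3663]
tool_rot: [-3.142, -0.0, 0.244]
force: [-0.0, -0.3, 5.7]
grip_width: 0.0329
finger_force: 40.1
avg [ 0.5818  0.1014  0.3663  0.2735 -0.0956  5.6577  0.0327]
```

View pics/m4.png

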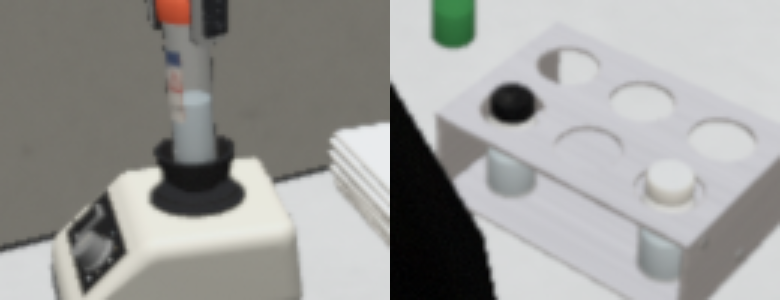

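The tube stands upright in the lowered cup (crop 195,150), and both vials stand in the level rack. The spring force of about 6.1 N means the cup is about 3.7 mm down. I'll hold a little longer and hand in.

```bash

python3 -m creep '[[[-1,0,0,0,0,0,0],[-1,0,0,0,0,0,0],[-1,0,0,0,0,0,0],[-1,0,0,0,0,0,0],[-1,0,0,0,0,0,0],[-1,0,0,0,0,0,0],[-1,0,0,0,0,0,0],[-1,0,0,0,0,0,0]]]' 40; python3 -c "
from workcell import bot
print(bot.job_done())"
```

```text
clock: 16.38
position: [0.5818, 0.1014, 0.3663]
tool_rot: [3.142, -0.0, 0.244]
force: [-0.3, -0.4, 5.7]
grip_width: 0.0324
finger_force: 40.1
the job is handed in; nothing more can be done
None
```

The tube is still gripped and pressing the mixer cup down about 3.7–4 mm (about 6 N on the cup), held there for over 3 s; both vials are still standing in the rack, and the job is handed in (the hand-in call returned no verdict).

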